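# Swap the plumb bobs: bed one, uncap the other

### The job

We are changing plumb bobs: pick the chrome bob out of its short wooden cup and lower it gently, point down, to the bottom of the open tube before letting it go. Then unscrew the cap of the other tube without forcing it - nobody remembers which way its thread runs, so try both ways - and lift it off. Finish while still holding the cap still and level, at least 6 cm above where it sat, so that I can reach the bob inside, and leave everything else on the table where it is.

Things in the scene. Friction and masses are not known exactly. Their poses are not given: they have to be found in the camera images.
- bob_center (a point): Loose chrome plumb bob, 137 mm long, about 0.4 kg, at first upright in the wooden cup. This point is its centre, half-way up its axis (68.5 mm above the tip); z is its axis, up. Grip its round head, 22 mm in diameter (any yaw): the head spans 101 to 137 mm above the tip, its middle is 50 mm above this point.
- bob: The bob's frame: origin at the centre of its tip, z along its axis, up. From the bottom: blunt tip 12 mm wide, cone widening to 34 mm at 40 mm, body 34 mm wide up to 88 mm, neck 14 mm wide at 96 to 99 mm, then the head.
- cup: Fixed short wooden cup in which the bob stands at first: 49 mm outer diameter, 45 mm high on a 76 mm foot, inner diameter 39 mm, inner floor 6 mm above the table. Origin: centre of its underside.
- open_tube_mouth (a point): Centre of the mouth of the open grey tube, fixed to the table: 60 mm outer and 52 mm inner diameter, mouth 100 mm above the table, inner floor 90 mm below the mouth, foot 84 mm wide. With the bob on the tube's floor, the middle of its head is 28.5 mm above the mouth, the head's lower edge 11 mm above it.
- open_tube: The open grey tube itself; origin at the centre of its underside on the table, z up. Once let go in it, the bob stands or leans a little against the wall.
- capped_tube_mouth (a point): Centre of the mouth of the capped grey tube, fixed to the table, same outer size as the open one (60 mm, mouth 100 mm above the table). z up, x turns with the tube. The two tubes may stand either way round, left or right of the cup.
- capped_tube: The capped tube itself; origin at the centre of its underside on the table, z up; same axes as its mouth.
- cap_grip (a point): Loose grey cap, 0.11 kg, on the capped tube: disc 66 mm wide, 8 mm thick, its underside on the tube's mouth; on it a round grip 30 mm wide, 34 mm high (any yaw). This point: on the axis at the middle of the grip's height, 25 mm above the disc's underside, 17 mm above its upper face. z up; x, shown by a dark rib on the grip's top and one on the disc, is the tube's x to 0.05 rad at first.
- cap: Cap's frame: origin at the disc's underside, axes as at its grip; a plug reaches 16 mm below. Quick thread: one way, which varies, it stops solid 0.1 to 0.35 rad from the start; the other way it turns with hardly any drag and lifts straight off once 1.0 to 1.9 rad from the start (aim at 1.3). 20 to 40 N of grip is plenty; against the stop the fingers slip round it.
- hammer: Loose short claw hammer lying between the robot and the tubes, about 260 mm long and under 40 mm high; bystander.
- tape_measure: Loose black tape measure, 70 x 35 x 62 mm, behind the tubes; bystander.
- tape_roll: Loose roll of paper tape lying flat, 90 mm in diameter, 25 mm high, behind the tubes; bystander.
- plug_jar: Loose clear jar of wall plugs, 60 mm in diameter, 75 mm high, at the back; bystander.
There are look-alikes about, which are no part of the job. Leave any purple or yellow look-alike of the cap alone.

How it is judged:
By the outcome, as a careful person would: the job done as asked, in the order asked, and still so for the second after the job is handed in, while the arm keeps its last pose, push and grip.
It also fails if it takes over 61 s, if anything falls off the work surface, if the arm or the gripper's body presses on something with over 40 N, if the wrist force passes 120 N, or if a joint passes its speed limit or range.

### The arm

A 6-joint arm with a two-finger parallel gripper is mounted at the origin on the work surface. World frame = base frame: x ahead of the robot, y to its left, z up, the work surface at z = 0. Lengths are in m, angles in rad, forces in N, time in s.
With the tool pointing down it reaches from about 0.3 to 0.875 m from the base axis. Payload 6.4 kg.
Tool frame: the origin (TCP) lies between the finger pads; the fingertips stand ctrl.tip_extent ahead of it and the grasp point (between the pads) is the TCP (ctrl.tip_extent is the distance from the TCP to the fingertips, in m); z points along the fingers, y is the line along which they close (so a half turn about z gives the same grasp; the last joint's range is limited). The gripper opens to 85 mm and grips with 20 to 120 N. Pads are 22 mm wide; open, the fingers measure 114 mm over their backs; the gripper's body (76 mm by 85 mm) begins 54 mm behind the grasp point. The pads swing forward as they close: fully open they stand 13 mm farther back than shut.
Start: joints at [1.04, 0.181, 1.607, -0, 1.354, -0.206], TCP at [0.183, 0.545, 0.25] pointing down, gripper open.
Joint ranges: [-2.99, 2.99], [-0.89, 2.07], [0.3, 2.58], [-1.14, 4.28], [0, 2.63], [-3.12, 3.12]. Speed limits (rad/s): [2.57, 2.57, 3.01, 3.14, 3.14, 3.14].

### API

Orientations are given as a unit quaternion [w, x, y, z].
In Python, from bench import ctrl gives the robot as it stands.
- The arm moves only by the tool send_rows, never from a script. Its arguments are lists of equal length, an entry for each row: "dr": the turn, a rotation vector about the tool's x, y, z in units of 6 degrees (1.0 is 6 degrees), a list of three; "xyz": the shift along the tool's x, y, z in cm, a list of three; "jaw": the opening in per cent of the stroke, from 0 (shut) to 100 (fully open). In form: {"dr": [[wx, wy, wz], ...], "xyz": [[dx, dy, dz], ...], "jaw": [jaw, ...]}. A call has exactly 8 rows; each row is the pose to reach, as a shift and turn from the pose commanded when the call began, along the tool's axes at that moment; what a row does not reach only later rows make up. A row lasts 1/8 s, in which the tool goes at most 62.5 mm and 10.7 degrees, less where a joint would pass 70% of its speed; a pose out of reach is approached as far as the arm can. A call with a gripper value outside its range is refused whole. The fingers move at their own pace and stop on an object; the grip force is fixed at half the most. Time passes only in rows, so rows that repeat a pose let the fingers close, or fill a call up. It gives the time, the measured TCP pose, the force, the opening and the grip force at its end, in the units of the state.
- ctrl.get_obs(): the state, without advancing time (a new reading comes with each control period).
- ctrl.camera(name): name is "scene" or "side" or "wrist"; returns the picture (384x512x3 uint8, red, green, blue); there is no depth.
- ctrl.calibration(name): a dict with "camera_matrix" (3x3 intrinsics, pixels), "D" ([k1, k2, p1, p2, k3] as OpenCV has them; the pictures are not rectified), "world_from_camera" (4x4, takes a point from camera to world coordinates). Camera axes: x right, y up, looking along -z (the intrinsics and any distortion apply to the point x, -y, -z); pixel columns grow to the right and rows downward; lengths in m; the calibration is good to about 2 mm. A picture is of the moment at which its call begins: read the wrist's pose just before it. calibration takes no time and is no camera call; for the wrist camera it gives the pose at the moment of the call.
- ctrl.hand_in(): hands the job in; it is judged then, once.
The state is a dict: "time_s": time; "q": joint angles; "dq": joint speeds; "joint_efforts": joint torques, N m; "eef_pos": TCP position; "eef_rot": TCP orientation; "wrist_force": force on the tool from outside, world axes, zero at the start; "torque": the same for the moment, N m; "opening": opening from 0.0 (shut) to 1.0 (fully open); "grasp_force": force on a finger pad.
Only numpy, scipy, OpenCV 4.12 (cv2) and the standard library are available. Lean on these libraries where they do the work, as an engineer would, in place of code of your own. Each camera call takes 0.05 s, during which the arm holds its last target. There are 200 camera calls.

## Working session

There is one attempt and no reset: what is moved stays moved. The work goes in short steps, Python scripts to look and compute and a tool call to move; the robot and the scene stay as the last step left them, time stands still between calls to the robot, and variables do not carry over. Pictures are saved under pics/ and viewed, at most 10 in all, crops included, and the job is handed in when it is done.

Besides the shell and the picture viewer there is one more tool, called after "Request:" in YAML: its name, and indented under it one key for each argument. send_rows: Moves the arm, as the interface text tells. Its arguments: {"type":"object","properties":{"dr":{"type":"array","items":{"type":"array","items":{"type":"number"}}},"xyz":{"type":"array","items":{"type":"array","items":{"type":"number"}}},"jaw":{"type":"array","items":{"type":"number"}}},"required":["dr","xyz","jaw"]}

```bash
ls; mkdir -p pics
python3 - <<'E'
from bench import ctrl
import cv2,numpy as np
o=ctrl.get_obs(); print({k:np.round(v,3) for k,v in o.items()}, ctrl.tip_extent)
for n in ("scene","side"):
    c=ctrl.calibration(n); print(n,np.round(c["camera_matrix"],1).tolist(),np.round(c["D"],3),np.round(c["world_from_camera"],3).tolist())
    im=ctrl.camera(n); cv2.imwrite(f"pics/{n}0.png",im[:,:,::-1])
E
```

```text
pics
{'time_s': np.float64(0.0), 'q': array([ 1.04 ,  0.182,  1.608, -0.   ,  1.354, -0.206]), 'dq': array([-0.   , -0.   , -0.001, -0.   , -0.001,  0.001]), 'joint_efforts': array([-1.0000e-03, -4.4486e+01, -3.5134e+01, -0.0000e+00,  9.0000e-03,
       -0.0000e+00]), 'eef_pos': array([0.183, 0.544, 0.249]), 'eef_rot': array([-0.   ,  0.162,  0.987, -0.001]), 'wrist_force': array([ 0.541, -0.817, -0.997]), 'torque': array([0.001, 0.041, 0.006]), 'grasp_force': np.float64(0.0), 'opening': np.float64(0.996)} 0.019
scene [[400.4, 0.0, 248.4], [0.0, 400.4, 191.8], [0.0, 0.0, 1.0]] [0.018 0.    0.    0.    0.   ] [[-0.144, -0.57, 0.809, 1.37], [0.989, -0.067, 0.129, 0.156], [-0.02, 0.819, 0.574, 0.677], [0.0, 0.0, 0.0, 1.0]]
side [[414.7, 0.0, 249.1], [0.0, 414.7, 184.9], [0.0, 0.0, 1.0]] [-0.084  0.     0.     0.     0.   ] [[0.9, 0.298, -0.318, 0.294], [-0.435, 0.648, -0.625, -0.49], [0.02, 0.701, 0.713, 0.656], [0.0, 0.0, 0.0, 1.0]]
```

View pics/scene0.png

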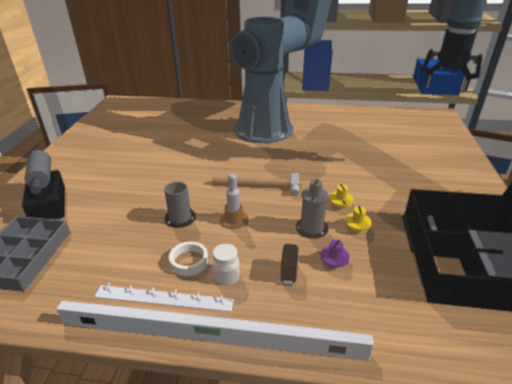

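View pics/side0.png

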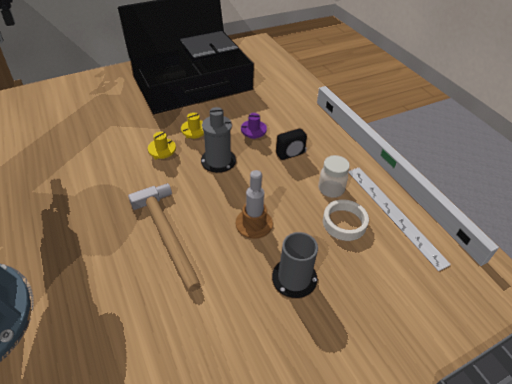

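The scene view shows the open tube at (178,203), the bob in its cup at (233,200) and the capped tube at (313,210). Cap candidates are grey on the tube at (315,188), yellow at (342,196) and (358,219), and purple at (335,254). Only the grey one sits on a tube, so it fits. In the side view the same things are at the tube (298,262), the bob (256,200) and the cap (217,122). I'll confirm in one enlarged crop.

Run:
```python
import cv2,numpy as np
a=cv2.imread("pics/scene0.png")[165:245,155:345]; b=cv2.imread("pics/side0.png")[100:300,180:330]
a=cv2.resize(a,None,fx=4,fy=4,interpolation=cv2.INTER_CUBIC)[:, :760]
L=cv2.resize(b[0:70,0:100],None,fx=3.8,fy=3.8,interpolation=cv2.INTER_CUBIC)
R=cv2.resize(b[60:130,40:140],None,fx=3.8,fy=3.8,interpolation=cv2.INTER_CUBIC)
cv2.imwrite("pics/crop.png",np.vstack([a,np.hstack([L,R])]))
```

```text
(no output)
```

View pics/crop.png

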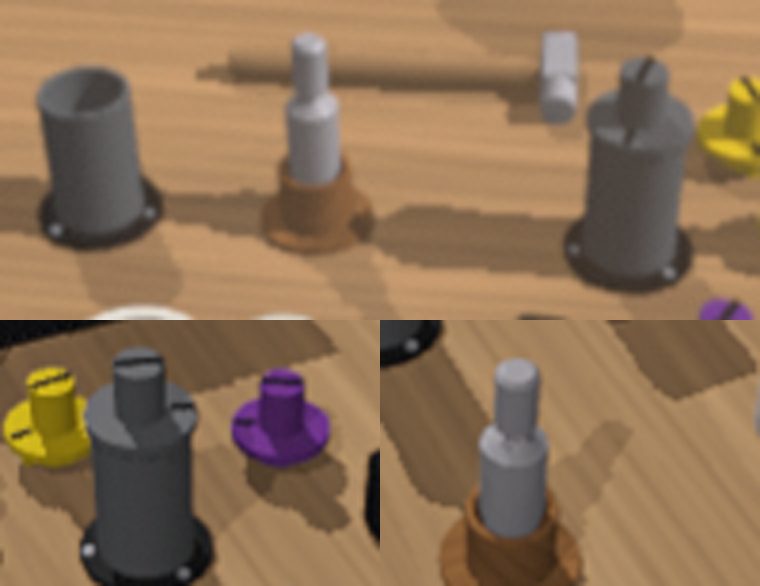

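The crop confirms it: the grey cap with its dark ribs sits on the capped tube, and the bob stands upright in the cup. Next I triangulate.

```bash
cat > h.py <<'E'
from bench import ctrl
import cv2,numpy as np
from scipy.spatial.transform import Rotation as R
def ray(c,p):
    x,y=cv2.undistortPoints(np.float64([[p]]),c["camera_matrix"],np.float64(c["D"]))[0,0]
    T=np.array(c["world_from_camera"]); d=T[:3,:3]@[x,-y,-1]; return T[:3,3],d/np.linalg.norm(d)
def plane(c,p,z):
    o,d=ray(c,p); return o+d*(z-o[2])/d[2]
def tri(c1,p1,c2,p2):
    (a,u),(b,v)=ray(c1,p1),ray(c2,p2); s=np.linalg.lstsq(np.c_[u,-v],b-a,rcond=None)[0]
    P,Q=a+s[0]*u,b+s[1]*v; return (P+Q)/2,np.linalg.norm(P-Q)
def proj(c,P):
    T=np.linalg.inv(c["world_from_camera"]); q=T[:3,:3]@P+T[:3,3]
    return cv2.projectPoints(np.float64([[q[0],-q[1],-q[2]]]),np.zeros(3),np.zeros(3),c["camera_matrix"],np.float64(c["D"]))[0].ravel()
def tool(P):  # world point -> shift in tool axes, cm
    o=ctrl.get_obs(); w,x,y,z=o["eef_rot"]; return R.from_quat([x,y,z,w]).inv().apply(np.array(P)-o["eef_pos"])*100
E
python3 - <<'E'
from h import *
s,d=ctrl.calibration("scene"),ctrl.calibration("side")
for n,a,b,z in (("bobhead",(232.8,182),(256,179.7),.125),("mouth",(176.3,188.3),(298,247),.1),("capgrip",(315.8,188),(216.6,117),.125)):
    P,e=tri(s,a,d,b); print(n,P.round(4),e.round(4),plane(s,a,z).round(4),plane(d,b,z).round(4),np.hypot(*P[:2]).round(3),tool(P).round(2))
for n,p,q in (("hammer head",(292,180),(297,192)),("handle end",(212,183),(212,183))): print(n,plane(s,p,.02).round(3))
w=ctrl.calibration("wrist");print(np.round(w["world_from_camera"],3).tolist(),w["camera_matrix"][0][0])
E
```

```text
bobhead [ 0.5496 -0.0141  0.1216] 0.0 [ 0.5546 -0.013   0.125 ] [ 0.548  -0.0171  0.125 ] 0.55 [-52.56 -41.23  12.83]
mouth [ 0.5553 -0.1621  0.0946] 0.0005 [ 0.5631 -0.1594  0.1   ] [ 0.5527 -0.165   0.1   ] 0.579 [-57.82 -55.07  15.55]
capgrip [0.5568 0.1912 0.1242] 0.0011 [0.5573 0.1915 0.125 ] [0.5564 0.1894 0.125 ] 0.589 [-46.68 -21.55  12.55]
hammer head [0.369 0.128 0.02 ]
handle end [ 0.412 -0.106  0.02 ]
[[0.319, -0.912, -0.259, 0.116], [0.948, 0.306, 0.089, 0.566], [-0.002, -0.274, 0.962, 0.373], [0.0, 0.0, 0.0, 1.0]] 325.6868217867202
```

Request:
send_rows:
  dr:
    - [0,0,0]
    - [0,0,0]
    - [0,0,0]
    - [0,0,0]
    - [0,0,0]
    - [0,0,0]
    - [0,0,0]
    - [0,0,0]
  xyz:
    - [-5,-4,0]
    - [-10,-8,0]
    - [-15,-12,0]
    - [-20,-16,0]
    - [-25,-20,0]
    - [-30,-24,0]
    - [-34,-27,0]
    - [-38,-30,0]
  jaw: [80,80,80,80,80,80,80,80]

```text
time_s: 1.1
eef_pos: [0.4486, 0.1373, 0.2502]
eef_rot: [0.0, 0.162, 0.987, 0.0]
wrist_force: [-0.6, -0.7, 0.3]
opening: 0.8
grasp_force: 0.0
```

Request:
send_rows:
  dr:
    - [0,0,0]
    - [0,0,0]
    - [0,0,0]
    - [0,0,0]
    - [0,0,0]
    - [0,0,0]
    - [0,0,0]
    - [0,0,0]
  xyz:
    - [-4,-3,0]
    - [-8,-6,0]
    - [-11,-9,0]
    - [-13.5,-10.5,0]
    - [-14.7,-11.3,0]
    - [-14.7,-11.3,0]
    - [-14.7,-11.3,0]
    - [-14.7,-11.3,0]
  jaw: [80,80,80,80,80,80,80,80]

```text
time_s: 2.1
eef_pos: [0.5507, -0.0136, 0.2504]
eef_rot: [-0.0, 0.161, 0.987, 0.0]
wrist_force: [-0.1, -0.4, 0.2]
opening: 0.799
grasp_force: 0.0
```

Run:
```python
from h import *
o=ctrl.get_obs(); print(o["time_s"],o["eef_pos"].round(4),o["eef_rot"].round(3),o["q"].round(3),o["opening"])
c=ctrl.calibration("wrist"); np.save("w1.npy",np.array(c["world_from_camera"])); im=ctrl.camera("wrist"); cv2.imwrite("pics/w1.png",im[:,:,::-1])
for P in ([.551,-.015,.143],[.551,-.015,.107],[.558,-.162,.1]): print(proj(c,P).round(1))
```

```text
2.1 [ 0.5507 -0.0136  0.2504] [-0.     0.161  0.987  0.   ] [-0.24   0.127  1.668  0.     1.347 -1.488] 0.7994888226220617
[254.1 198.9]
[254.1 186.4]
[107.1 239.9]
```

View pics/w1.png

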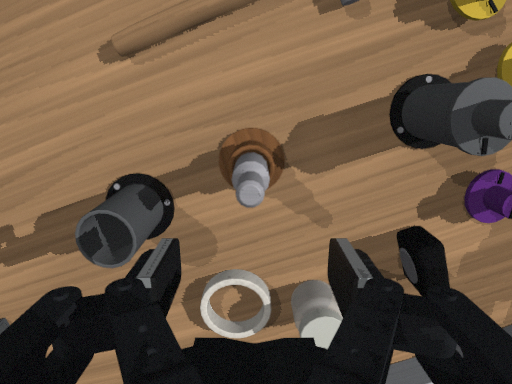

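The wrist view shows the bob's head end-face near (250,192) and the open tube's mouth near (107,239). That matches the predicted (107,240). I'll refine both from a mask.

Run:
```python
from h import *
im=cv2.imread("pics/w1.png"); c=ctrl.calibration("wrist"); h=cv2.cvtColor(im,cv2.COLOR_BGR2HSV)
m=((h[...,1]<70)&(h[...,2]>70)).astype(np.uint8)
sub=np.zeros_like(m); sub[140:215,215:290]=m[140:215,215:290]
for r in range(150,212,4):
    x=np.where(sub[r])[0]; print(r,(x.min(),x.max(),len(x)) if len(x) else None, end='; ')
cr=cv2.resize(im[140:280,60:290],None,fx=3.4,fy=3.4,interpolation=cv2.INTER_CUBIC); cv2.imwrite("pics/w1c.png",cr)
for p,z in (((250,192),.143),((107.5,239),.1)): print(plane(c,p,z).round(4))
```

```text
150 None; 154 (np.int64(245), np.int64(259), 15); 158 (np.int64(240), np.int64(263), 24); 162 (np.int64(236), np.int64(266), 31); 166 (np.int64(236), np.int64(267), 32); 170 (np.int64(234), np.int64(268), 35); 174 (np.int64(232), np.int64(268), 37); 178 (np.int64(232), np.int64(269), 38); 182 (np.int64(232), np.int64(269), 38); 186 (np.int64(233), np.int64(268), 36); 190 (np.int64(236), np.int64(265), 30); 194 (np.int64(236), np.int64(264), 29); 198 (np.int64(237), np.int64(263), 27); 202 (np.int64(239), np.int64(260), 22); 206 (np.int64(245), np.int64(255), 11); 210 None; [ 0.5451 -0.0163  0.143 ]
[ 0.5575 -0.1614  0.1   ]
```

View pics/w1c.png

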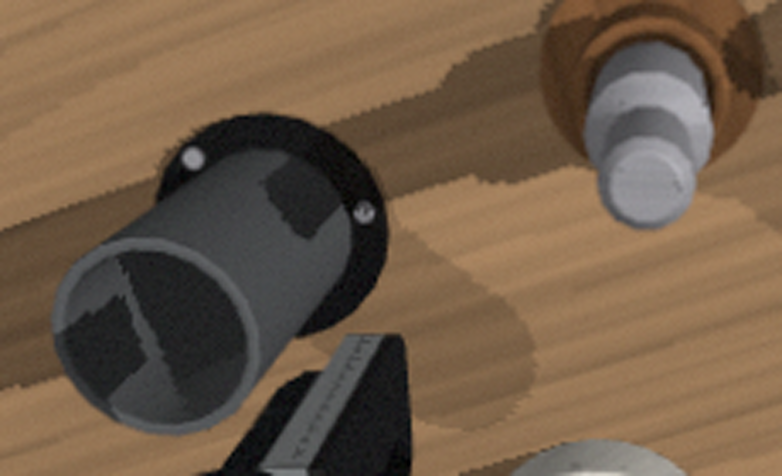

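The bob's head is at about (0.547,-0.0155) and the mouth at (0.5575,-0.162), both consistent with the sizes given. I'll descend and grip.

Request:
send_rows:
  dr:
    - [0,0,0]
    - [0,0,0]
    - [0,0,0]
    - [0,0,0]
    - [0,0,0]
    - [0,0,0]
    - [0,0,0]
    - [0,0,0]
  xyz:
    - [0.3,-0.3,2]
    - [0.3,-0.3,5]
    - [0.3,-0.3,8]
    - [0.3,-0.3,10.5]
    - [0.3,-0.3,12]
    - [0.3,-0.3,12.4]
    - [0.3,-0.3,12.4]
    - [0.3,-0.3,12.4]
  jaw: [80,80,80,80,80,80,80,80]

```text
time_s: 3.15
eef_pos: [0.5481, -0.0166, 0.1274]
eef_rot: [0.001, 0.162, 0.987, -0.0]
wrist_force: [-0.2, 0.5, 0.2]
opening: 0.801
grasp_force: 0.0
```

Request:
send_rows:
  dr:
    - [0,0,0]
    - [0,0,0]
    - [0,0,0]
    - [0,0,0]
    - [0,0,0]
    - [0,0,0]
    - [0,0,0]
    - [0,0,0]
  xyz:
    - [0,0,0]
    - [0,0,0]
    - [0,0,0]
    - [0,0,0]
    - [0,0,0]
    - [0,0,0]
    - [0,0,0]
    - [0,0,0]
  jaw: [50,20,10,10,10,10,10,10]

```text
time_s: 4.15
eef_pos: [0.5477, -0.0166, 0.1267]
eef_rot: [0.0, 0.162, 0.987, 0.0]
wrist_force: [-0.6, 0.7, 5.3]
opening: 0.239
grasp_force: 58.9
```

Request:
send_rows:
  dr:
    - [0,0,0]
    - [0,0,0]
    - [0,0,0]
    - [0,0,0]
    - [0,0,0]
    - [0,0,0]
    - [0,0,0]
    - [0,0,0]
  xyz:
    - [0,0,-1]
    - [0,0,-3]
    - [0,0,-5.5]
    - [0,0,-8]
    - [0,0,-10.5]
    - [0,0,-12]
    - [0,0,-13]
    - [0,0,-13]
  jaw: [10,10,10,10,10,10,10,10]

```text
time_s: 5.15
eef_pos: [0.5474, -0.0165, 0.2564]
eef_rot: [0.0, 0.162, 0.987, -0.0]
wrist_force: [-0.1, 0.0, -4.2]
opening: 0.24
grasp_force: 58.9
```

Request:
send_rows:
  dr:
    - [0,0,0]
    - [0,0,0]
    - [0,0,0]
    - [0,0,0]
    - [0,0,0]
    - [0,0,0]
    - [0,0,0]
    - [0,0,0]
  xyz:
    - [-0.6,-1.5,0]
    - [-1.8,-4.5,0]
    - [-3.2,-8,0]
    - [-4.4,-11,0]
    - [-5.2,-12.7,0]
    - [-5.5,-13.5,0]
    - [-5.5,-13.5,0]
    - [-5.5,-13.5,0]
  jaw: [10,10,10,10,10,10,10,10]

```text
time_s: 6.15
eef_pos: [0.5563, -0.161, 0.2562]
eef_rot: [-0.0, 0.161, 0.987, 0.0]
wrist_force: [0.2, -0.1, -3.0]
opening: 0.236
grasp_force: 59.1
```

Run:
```python
from h import *
o=ctrl.get_obs(); P=o["eef_pos"];print(o["time_s"],P.round(4),o["eef_rot"].round(3),o["opening"],o["wrist_force"].round(1))
ims=[]
for n in ("scene","side"):
    c=ctrl.calibration(n); im=ctrl.camera(n)[:,:,::-1]; cv2.imwrite(f"pics/{n}2.png",im)
    pts=[proj(c,P+[0,0,dz]).round(1) for dz in (.018,-.018,-.119)]+[proj(c,[.5575,-.162,.1]).round(1)]
    print(n,*pts); u,v=pts[2].astype(int)
    ims.append(cv2.resize(im[max(v-70,0):max(v-70,0)+120,u-50:u+50],(400,480),interpolation=cv2.INTER_CUBIC)); print(u-50,max(v-70,0))
cv2.imwrite("pics/c2.png",np.hstack(ims))
```

```text
6.15 [ 0.5563 -0.161   0.2562] [-0.     0.161  0.987  0.   ] 0.23607372399478133 [ 0.2 -0.1 -3. ]
scene [167.2 124.8] [169.3 138.7] [174.6 174.6] [175.9 187. ]
124 104
side [312.2 167.7] [308.9 186.2] [301.1 230.5] [299.6 244.7]
251 160
```

View pics/c2.png

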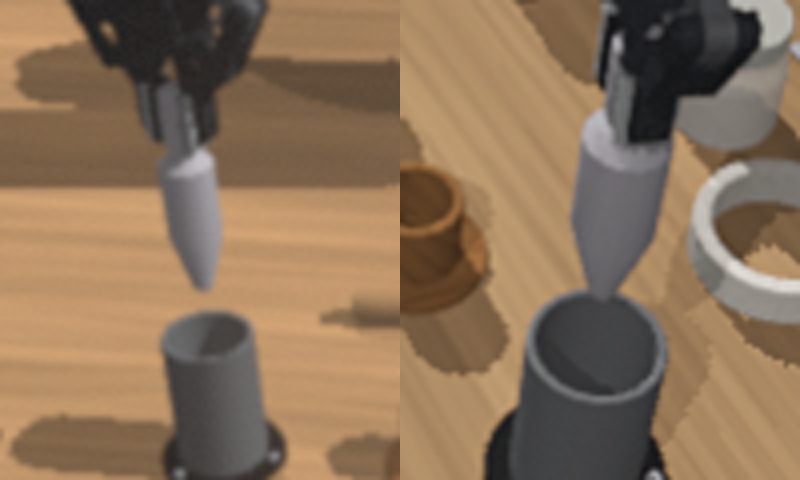

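The bob hangs upright over the tube. Its tip is at scene (175,176) and side (301.5,234.5), and the mouth centre is at (176,188.5) and (300,247), so they are aligned to about 2 mm. Lowering now.

Request:
send_rows:
  dr:
    - [0,0,0]
    - [0,0,0]
    - [0,0,0]
    - [0,0,0]
    - [0,0,0]
    - [0,0,0]
    - [0,0,0]
    - [0,0,0]
  xyz:
    - [-0.1,-0.1,1]
    - [-0.1,-0.1,3]
    - [-0.1,-0.1,5]
    - [-0.1,-0.1,7]
    - [-0.1,-0.1,9]
    - [-0.1,-0.1,10.5]
    - [-0.1,-0.1,11.5]
    - [-0.1,-0.1,11.8]
  jaw: [10,10,10,10,10,10,10,10]

```text
time_s: 7.25
eef_pos: [0.5568, -0.1631, 0.1377]
eef_rot: [-0.0, 0.162, 0.987, 0.0]
wrist_force: [0.5, -0.5, -4.0]
opening: 0.239
grasp_force: 59.1
```

Request:
send_rows:
  dr:
    - [0,0,0]
    - [0,0,0]
    - [0,0,0]
    - [0,0,0]
    - [0,0,0]
    - [0,0,0]
    - [0,0,0]
    - [0,0,0]
  xyz:
    - [0,0,0.1]
    - [0,0,0.2]
    - [0,0,0.3]
    - [0,0,0.4]
    - [0,0,0.5]
    - [0,0,0.6]
    - [0,0,0.6]
    - [0,0,0.6]
  jaw: [10,10,10,10,10,10,10,10]

```text
time_s: 8.25
eef_pos: [0.557, -0.1633, 0.1323]
eef_rot: [0.0, 0.162, 0.987, 0.0]
wrist_force: [-0.0, 0.6, -4.2]
opening: 0.238
grasp_force: 59.1
```

Request:
send_rows:
  dr:
    - [0,0,0]
    - [0,0,0]
    - [0,0,0]
    - [0,0,0]
    - [0,0,0]
    - [0,0,0]
    - [0,0,0]
    - [0,0,0]
  xyz:
    - [0,0,0.05]
    - [0,0,0.1]
    - [0,0,0.1]
    - [0,0,0.15]
    - [0,0,0.2]
    - [0,0,0.2]
    - [0,0,0.2]
    - [0,0,0.2]
  jaw: [10,10,10,10,10,10,10,10]

```text
time_s: 9.25
eef_pos: [0.5573, -0.1634, 0.1308]
eef_rot: [0.0, 0.162, 0.987, -0.0]
wrist_force: [-0.7, -0.3, 2.8]
opening: 0.236
grasp_force: 59.8
```

It touches the floor: the wrist force went from -4.2 to +2.8 N. I'll release gently and retreat straight up.

Request:
send_rows:
  dr:
    - [0,0,0]
    - [0,0,0]
    - [0,0,0]
    - [0,0,0]
    - [0,0,0]
    - [0,0,0]
    - [0,0,0]
    - [0,0,0]
  xyz:
    - [0,0,0]
    - [0,0,0]
    - [0,0,0]
    - [0,0,0]
    - [0,0,0]
    - [0,0,0]
    - [0,0,0]
    - [0,0,0]
  jaw: [25,30,36,45,55,70,80,80]

```text
time_s: 10.25
eef_pos: [0.557, -0.1633, 0.1303]
eef_rot: [0.0, 0.162, 0.987, -0.0]
wrist_force: [0.5, -0.5, 0.1]
opening: 0.801
grasp_force: 0.0
```

Request:
send_rows:
  dr:
    - [0,0,0]
    - [0,0,0]
    - [0,0,0]
    - [0,0,0]
    - [0,0,0]
    - [0,0,0]
    - [0,0,0]
    - [0,0,0]
  xyz:
    - [0,0,-0.5]
    - [0,0,-2]
    - [0,0,-4]
    - [0,0,-7]
    - [0,0,-10]
    - [0,0,-12]
    - [0,0,-12]
    - [0,0,-12]
  jaw: [80,80,80,80,80,80,80,80]

```text
time_s: 11.25
eef_pos: [0.5567, -0.1631, 0.2499]
eef_rot: [-0.0, 0.162, 0.987, 0.0]
wrist_force: [0.8, 0.1, 0.5]
opening: 0.798
grasp_force: 0.0
```

Run:
```python
from h import *
o=ctrl.get_obs(); print(o["time_s"],o["eef_pos"].round(4),o["q"].round(2),tool([.557,.191,.25]).round(2))
im=ctrl.camera("wrist")[:,:,::-1]; s=ctrl.camera("side")[:,:,::-1]
a=cv2.resize(s[60:300,170:370],(500,600),interpolation=cv2.INTER_CUBIC); b=cv2.resize(im,(300,225))
z=np.zeros((600,800,3),np.uint8); z[:,:500]=a; z[:225,500:]=b; cv2.imwrite("pics/c3.png",z)
```

```text
11.25 [ 0.5567 -0.1631  0.2499] [-0.49  0.19  1.59 -0.    1.36 -1.74] [11.27 33.57 -0.  ]
```

View pics/c3.png

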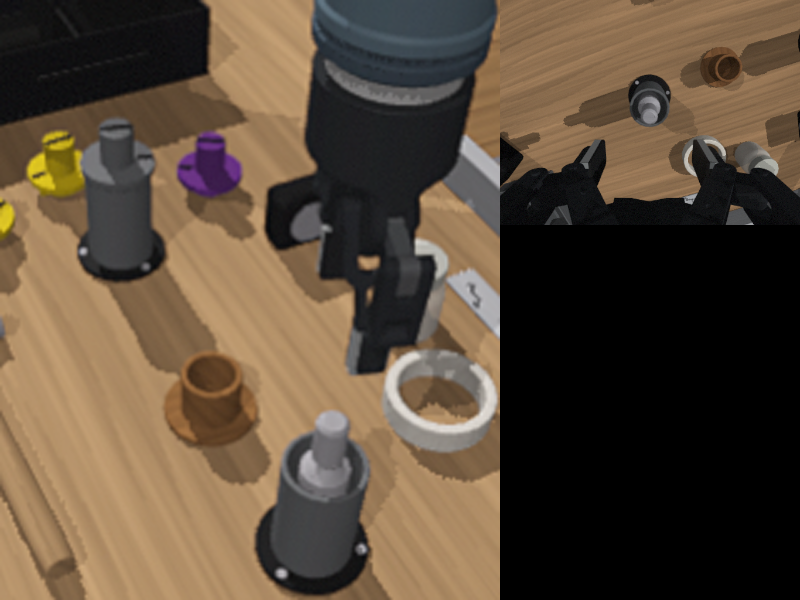

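The bob stands in the open tube, with its head at (330,430) in the crop, and the cup is empty. Moving over the cap.

Request:
send_rows:
  dr:
    - [0,0,0]
    - [0,0,0]
    - [0,0,0]
    - [0,0,0]
    - [0,0,0]
    - [0,0,0]
    - [0,0,0]
    - [0,0,0]
  xyz:
    - [1,3,0]
    - [3,9,0]
    - [5,15,0]
    - [7,21,0]
    - [9,27,0]
    - [10.5,31,0]
    - [11.2,33.3,0]
    - [11.3,33.5,0]
  jaw: [80,80,80,80,80,80,80,80]

```text
time_s: 12.35
eef_pos: [0.556, 0.1918, 0.2491]
eef_rot: [-0.001, 0.16, 0.987, -0.0]
wrist_force: [-0.3, -0.2, -0.3]
opening: 0.799
grasp_force: 0.0
```

Run:
```python
from h import *
o=ctrl.get_obs(); print(o["time_s"],o["eef_pos"].round(4),o["q"].round(2))
c=ctrl.calibration("wrist"); im=ctrl.camera("wrist")[:,:,::-1]; cv2.imwrite("pics/w4.png",im)
print(proj(c,[.557,.191,.142]).round(1),proj(c,[.557,.191,.108]).round(1)); np.savez("w4.npz",**c)
cv2.imwrite("pics/w4c.png",cv2.resize(im[110:290,140:380],(800,600),interpolation=cv2.INTER_CUBIC))
```

```text
12.35 [0.556  0.1918 0.2491] [ 0.13  0.21  1.57  0.    1.36 -1.12]
[255.3 199.9] [255.2 187.9]
```

View pics/w4c.png

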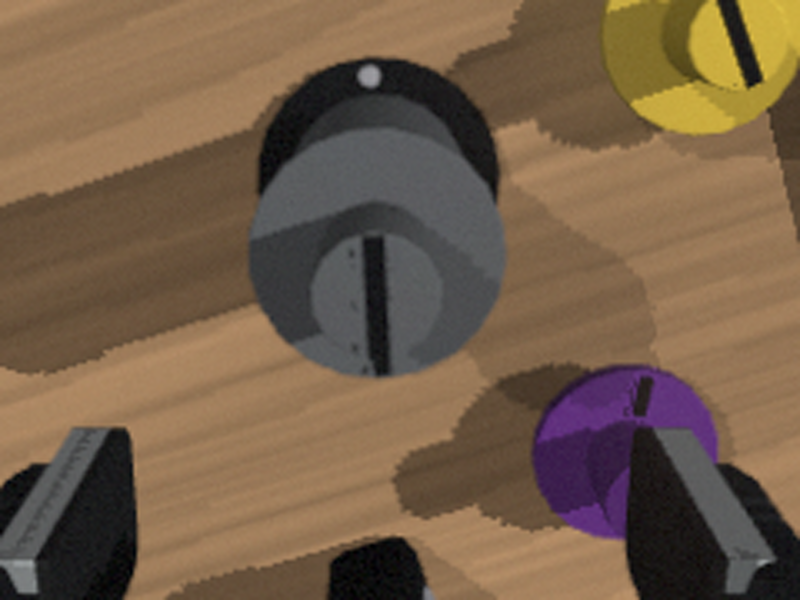

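The grip top is at (253,199) and the disc centre at (253,186), about 2 px left of the prediction. I'll descend with a -2 mm y correction, keeping the tips 3-4 mm above the disc.

Request:
send_rows:
  dr:
    - [0,0,0]
    - [0,0,0]
    - [0,0,0]
    - [0,0,0]
    - [0,0,0]
    - [0,0,0]
    - [0,0,0]
    - [0,0,0]
  xyz:
    - [0,-0.2,1.5]
    - [0,-0.2,4]
    - [0,-0.2,7]
    - [0,-0.2,9.5]
    - [0,-0.2,11]
    - [0,-0.2,11.7]
    - [0,-0.2,11.7]
    - [0,-0.2,11.7]
  jaw: [80,80,80,80,80,70,60,60]

```text
time_s: 13.4
eef_pos: [0.5569, 0.1884, 0.1343]
eef_rot: [0.001, 0.162, 0.987, 0.0]
wrist_force: [-0.7, 0.2, 0.2]
opening: 0.597
grasp_force: 0.0
```

Request:
send_rows:
  dr:
    - [0,0,0]
    - [0,0,0]
    - [0,0,0]
    - [0,0,0]
    - [0,0,0]
    - [0,0,0]
    - [0,0,0]
    - [0,0,0]
  xyz:
    - [0,0,0]
    - [0,0,0]
    - [0,0,0]
    - [0,0,0]
    - [0,0,0]
    - [0,0,0]
    - [0,0,0]
    - [0,0,0]
  jaw: [45,35,25,20,20,20,20,20]

```text
time_s: 14.4
eef_pos: [0.5567, 0.1886, 0.1343]
eef_rot: [0.001, 0.162, 0.987, 0.0]
wrist_force: [-0.3, 0.7, 5.7]
opening: 0.334
grasp_force: 59.0
```

```bash
python3 -c "
from h import *
o=ctrl.get_obs();print(o['eef_pos'].round(4),o['wrist_force'].round(2),o['torque'].round(3),o['q'].round(3))"
```

```text
[0.5567 0.1886 0.1343] [-0.28  0.72  5.72] [0.128 0.181 0.007] [ 0.125  0.335  1.668  0.     1.137 -1.121]
```

Request:
send_rows:
  dr:
    - [0,0,0.3]
    - [0,0,0.6]
    - [0,0,0.9]
    - [0,0,1.2]
    - [0,0,1.4]
    - [0,0,1.5]
    - [0,0,1.5]
    - [0,0,1.5]
  xyz:
    - [0,0,-0.05]
    - [0,0,-0.05]
    - [0,0,-0.05]
    - [0,0,-0.05]
    - [0,0,-0.05]
    - [0,0,-0.05]
    - [0,0,-0.05]
    - [0,0,-0.05]
  jaw: [20,20,20,20,20,20,20,20]

```text
time_s: 15.4
eef_pos: [0.5566, 0.1884, 0.1343]
eef_rot: [0.0, 0.239, 0.971, 0.0]
wrist_force: [-0.0, -0.2, 6.7]
opening: 0.33
grasp_force: 59.3
```

```bash
python3 -c "
from h import *
o=ctrl.get_obs();print(o['eef_pos'].round(4),o['wrist_force'].round(2),o['torque'].round(3),o['q'].round(3))"
```

```text
[0.5566 0.1884 0.1343] [-0.05 -0.25  6.71] [-0.009  0.004 -0.022] [ 0.125  0.335  1.668 -0.     1.138 -0.963]
```

Request:
send_rows:
  dr:
    - [0,0,0.3]
    - [0,0,0.6]
    - [0,0,0.9]
    - [0,0,1.2]
    - [0,0,1.4]
    - [0,0,1.5]
    - [0,0,1.5]
    - [0,0,1.5]
  xyz:
    - [0,0,-0.1]
    - [0,0,-0.1]
    - [0,0,-0.1]
    - [0,0,-0.1]
    - [0,0,-0.1]
    - [0,0,-0.1]
    - [0,0,-0.1]
    - [0,0,-0.1]
  jaw: [20,20,20,20,20,20,20,20]

```text
time_s: 16.4
eef_pos: [0.5561, 0.1884, 0.1347]
eef_rot: [-0.0, 0.314, 0.949, -0.0]
wrist_force: [-0.4, 0.6, -1.8]
opening: 0.326
grasp_force: 59.1
```

```bash
python3 -c "
from h import *
o=ctrl.get_obs();print(o['eef_pos'].round(4),o['wrist_force'].round(2),o['torque'].round(3),o['q'].round(3))"
```

```text
[0.5561 0.1884 0.1347] [-0.38  0.59 -1.79] [-0.037  0.008  0.009] [ 0.125  0.334  1.668 -0.     1.14  -0.807]
```

Request:
send_rows:
  dr:
    - [0,0,0.3]
    - [0,0,0.6]
    - [0,0,0.9]
    - [0,0,1.2]
    - [0,0,1.5]
    - [0,0,1.8]
    - [0,0,2.0]
    - [0,0,2.0]
  xyz:
    - [0,0,0]
    - [0,0,0]
    - [0,0,0]
    - [0,0,0]
    - [0,0,0]
    - [0,0,0]
    - [0,0,0]
    - [0,0,0]
  jaw: [20,20,20,20,20,20,20,20]

```text
time_s: 17.4
eef_pos: [0.5562, 0.1884, 0.1348]
eef_rot: [0.0, 0.412, 0.911, -0.0]
wrist_force: [0.1, -0.1, -2.2]
opening: 0.331
grasp_force: 59.1
```

```bash
python3 -c "
from h import *
o=ctrl.get_obs();print(o['eef_pos'].round(4),o['wrist_force'].round(2),o['torque'].round(3),o['q'].round(3))
c=ctrl.calibration('wrist');im=ctrl.camera('wrist')[:,:,::-1];cv2.imwrite('pics/w5.png',im)
s=ctrl.camera('side')[:,:,::-1];cv2.imwrite('pics/s5.png',s)
cv2.imwrite('pics/c5.png',np.hstack([cv2.resize(im[180:330,170:370],(400,300),interpolation=2),cv2.resize(s[90:180,170:290],(400,300),interpolation=2)]))"
```

```text
[0.5562 0.1884 0.1348] [ 0.06 -0.07 -2.21] [-0.011  0.053 -0.017] [ 0.125  0.334  1.668 -0.     1.14  -0.598]
```

View pics/c5.png

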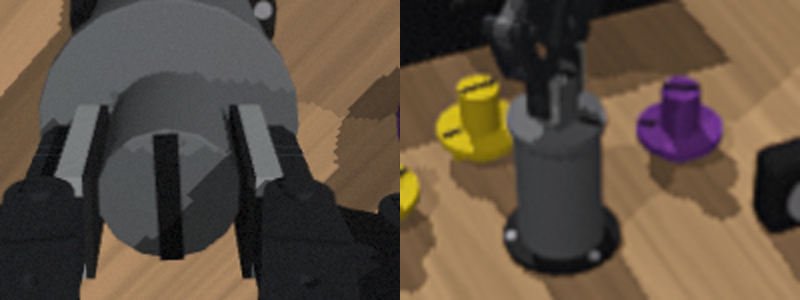

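The rib at (165,195) in the crop still lines up with the fingers, so the cap turned 0.52 rad with no slip and no stop. This is the free way, so I continue to 1.3 rad.

Request:
send_rows:
  dr:
    - [0,0,0.5]
    - [0,0,1]
    - [0,0,1.6]
    - [0,0,2.2]
    - [0,0,2.8]
    - [0,0,3.4]
    - [0,0,3.7]
    - [0,0,3.7]
  xyz:
    - [0,0,0]
    - [0,0,0]
    - [0,0,0]
    - [0,0,0]
    - [0,0,0]
    - [0,0,0]
    - [0,0,0]
    - [0,0,0]
  jaw: [20,20,20,20,20,20,20,20]

```text
time_s: 18.5
eef_pos: [0.5561, 0.1884, 0.1348]
eef_rot: [-0.0, 0.579, 0.815, 0.0]
wrist_force: [0.5, 0.4, -1.9]
opening: 0.335
grasp_force: 59.1
```

Request:
send_rows:
  dr:
    - [0,0,0.5]
    - [0,0,1]
    - [0,0,1.6]
    - [0,0,2.2]
    - [0,0,2.8]
    - [0,0,3.4]
    - [0,0,3.7]
    - [0,0,3.7]
  xyz:
    - [0,0,0]
    - [0,0,0]
    - [0,0,0]
    - [0,0,0]
    - [0,0,0]
    - [0,0,0]
    - [0,0,0]
    - [0,0,0]
  jaw: [20,20,20,20,20,20,20,20]

```text
time_s: 19.5
eef_pos: [0.5562, 0.1885, 0.1349]
eef_rot: [-0.0, 0.725, 0.689, 0.0]
wrist_force: [0.2, 0.9, -1.6]
opening: 0.33
grasp_force: 59.1
```

```bash
python3 -c "
from h import *
o=ctrl.get_obs();print(o['eef_pos'].round(4),o['wrist_force'].round(2),o['torque'].round(3),o['q'].round(3))"
```

```text
[0.5562 0.1885 0.1349] [ 0.19  0.93 -1.62] [ 0.235 -0.077  0.034] [0.125 0.334 1.668 0.    1.14  0.176]
```

Turned 1.30 rad (q6 from -1.12 to 0.176) with no drag. I'll lift slowly first and watch the force.

Request:
send_rows:
  dr:
    - [0,0,0]
    - [0,0,0]
    - [0,0,0]
    - [0,0,0]
    - [0,0,0]
    - [0,0,0]
    - [0,0,0]
    - [0,0,0]
  xyz:
    - [0,0,-0.05]
    - [0,0,-0.1]
    - [0,0,-0.15]
    - [0,0,-0.2]
    - [0,0,-0.25]
    - [0,0,-0.3]
    - [0,0,-0.35]
    - [0,0,-0.4]
  jaw: [20,20,20,20,20,20,20,20]

```text
time_s: 20.5
eef_pos: [0.5562, 0.1884, 0.1388]
eef_rot: [0.0, 0.725, 0.688, 0.0]
wrist_force: [0.3, 2.2, -3.1]
opening: 0.326
grasp_force: 59.2
```

It lifts freely, so I raise it to about 11 cm and look.

Request:
send_rows:
  dr:
    - [0,0,0]
    - [0,0,0]
    - [0,0,0]
    - [0,0,0]
    - [0,0,0]
    - [0,0,0]
    - [0,0,0]
    - [0,0,0]
  xyz:
    - [0,0,-0.5]
    - [0,0,-1.2]
    - [0,0,-2.2]
    - [0,0,-3.5]
    - [0,0,-5]
    - [0,0,-7]
    - [0,0,-9]
    - [0,0,-10.5]
  jaw: [20,20,20,20,20,20,20,20]

```text
time_s: 21.5
eef_pos: [0.5566, 0.1884, 0.2458]
eef_rot: [0.001, 0.725, 0.688, 0.001]
wrist_force: [0.2, 0.7, -1.3]
opening: 0.336
grasp_force: 59.2
```

Request:
send_rows:
  dr:
    - [0,0,0]
    - [0,0,0]
    - [0,0,0]
    - [0,0,0]
    - [0,0,0]
    - [0,0,0]
    - [0,0,0]
    - [0,0,0]
  xyz:
    - [0,0,0]
    - [0,0,0]
    - [0,0,0]
    - [0,0,0]
    - [0,0,0]
    - [0,0,0]
    - [0,0,0]
    - [0,0,0]
  jaw: [20,20,20,20,20,20,20,20]

```text
time_s: 22.5
eef_pos: [0.5562, 0.1884, 0.2438]
eef_rot: [0.0, 0.725, 0.688, 0.0]
wrist_force: [1.0, 1.0, -1.5]
opening: 0.329
grasp_force: 59.2
```

```bash
python3 -c "
from h import *
o=ctrl.get_obs();print(o['eef_pos'].round(4),o['eef_rot'].round(4),o['wrist_force'].round(2),abs(o['dq']).max().round(4))
a=ctrl.camera('scene')[:,:,::-1];s=ctrl.camera('side')[:,:,::-1]
cv2.imwrite('pics/c6.png',np.hstack([cv2.resize(a[60:300,140:400],(400,370),interpolation=2),cv2.resize(s[40:300,110:390],(400,370),interpolation=2)]))"
```

```text
[0.5562 0.1884 0.2438] [0.     0.7254 0.6883 0.    ] [ 0.97  0.95 -1.53] 0.002
```

View pics/c6.png

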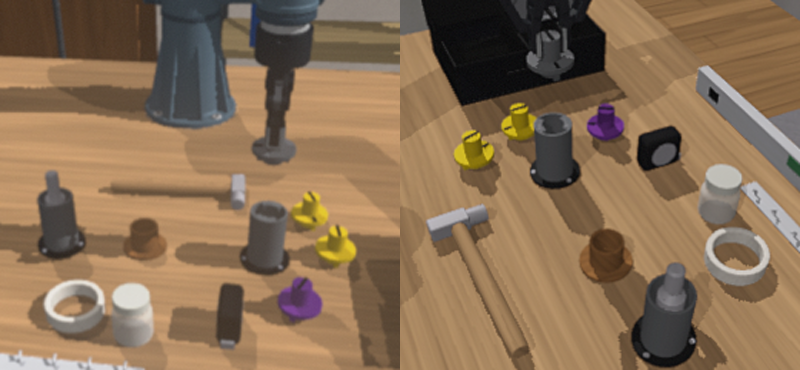

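The cap is held level at (275,148) in the left crop, about 11 cm above the now open tube. The bob is in the other tube and the bystanders have not moved. Handing in.

```bash
python3 -c "
from bench import ctrl
print(ctrl.hand_in())"
```

```text
the job is handed in; nothing more can be done
None
```

The job is handed in at about 22.6 s: the bob stands point down on the open tube's floor, and the cap turned free the first way I tried (so I didn't need the other) and is held still and level about 11 cm above where it sat, with everything else left where it was.

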